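# Mix the reagent tube on the touch-start vortex mixer

## Task

On the vortex mixer, slide the mode selector away from the speed dial all the way to its end stop (touch mode). Then take the tall conical screw-cap tube out of the rack and, with the tube upright, press its tip down into the rubber cup until the cup has sunk about 5 mm of its 8 mm travel, short of bottoming out, and hold it there for at least two seconds. Finish while still gripping the tube and pressing the cup down at that depth; leave the other tubes, the spray bottle and the glove box where they are.

Things in the scene. Friction and masses are not known exactly. Their poses are not given: they have to be found in the camera images.
- mixer: Bench vortex mixer, fixed; white housing 190 mm deep (its x), 150 mm wide (its y). Origin at the centre of its underside, on the table; -x is its front. Rear half (x 0 to +95 mm): flat top 92 mm high, carrying the round rubber cup on the middle line at x = +48 mm. Front half: a panel sloping from 62 mm high at the front edge up to 92 mm at x = 0, with dial and selector.
- mode (a joint): Mode selector of the mixer, in m: a slide grip that runs 24 mm along the mixer's +y direction, away from the speed dial. 0 at the end nearest the dial, 0.024 at the far end stop (touch mode). Starts somewhere between 0 and 0.012. It takes about 2 N to slide and stays where it is left.
- mode_grip (a point): Centre of the selector's black ridged grip, which is 14 mm wide along the mixer's y, 22 mm along the slope of the panel and 14 mm tall; the panel's surface lies 8 mm below this point. It lies 14 mm (joint at 0) to 38 mm (end stop) to the +y side of the mixer's middle line, at mixer x about -50 mm.
- speed_dial (a point): Centre of the top of the mixer's round grey speed dial on the panel: 33 mm across, 14 mm tall, on the -y side of the selector. Not needed for the job.
- cup (a joint): How far the mixer's spring-loaded rubber cup is pressed down, in m: 0 at rest, 0.008 bottomed out on its stop. It starts to sink at about 2.6 N and its spring adds 0.7 N per mm (about 6 N at 5 mm, 8 N at the stop); it springs back up when let go.
- cup_floor (a point): Centre of the floor of the hollow in the black rubber cup (moves down with the cup; 122 mm above the table at rest). The cup is 52 mm across outside; its hollow is 28 mm across and 14 mm deep, so the rim is 14 mm above this point.
- tube_mid (a point): Tall conical screw-cap reagent tube, 21 to 42 g, half-way up on its axis (z to the cap). 120 mm long: flat 6 mm tip, tapering out to 17 mm across at 22 mm above the tip, straight from there to 106 mm; the white cap, 21 mm across, is the top 14 mm. It stands upright in a rack hole, tip 4 mm above the table, and lifts straight out; the short tubes beside it are 78 mm long.
- tube_tip (a point): Centre of the flat tip at the bottom end of the tall tube, 60 mm below tube_mid along the tube; 4 mm above the table while the tube stands in the rack.
- tube: The tall tube itself, origin at its tip, z towards the cap.
- rack: Grey tube rack that does not move, 52 mm (x) by 205 mm (y) by 50 mm tall, origin at the centre of its underside. One row of five 18 mm holes along its y, 40 mm apart, 46 mm deep. The tall tube stands in one of the two end holes or the middle hole, the short tubes in the other two of these.
- short1_mid (a point): Short sample tube with a purple cap in the rack, half-way up: 78 mm long, 17 mm across, cap 19 mm. To be left alone.
- short2_mid (a point): The other short sample tube, alike.
- spray: White spray bottle with a blue label, 42 mm across, 134 mm tall, origin at the centre of its underside. To be left alone.
- glovebox: Cardboard box of gloves, 120 x 230 x 68 mm tall, origin at the centre of its underside. To be left alone.

How it is judged:
By the outcome, as a careful person would: the job done as asked, in the order asked, and still so for the second after the job is handed in, while the arm keeps its last pose, push and grip.
It also fails if it takes over 58 s, if anything falls off the work surface, if the arm or the gripper's body presses on something with over 40 N, if the wrist force passes 120 N, or if a joint passes its speed limit or range.

## Robot

A 6-joint arm with a two-finger parallel gripper is mounted at the origin on the work surface. World frame = base frame: x ahead of the robot, y to its left, z up, the work surface at z = 0. Lengths are in m, angles in degrees, forces in N, time in s.
With the tool pointing down it reaches from about 0.25 to 0.775 m from the base axis. Payload 4 kg.
Tool frame: the origin (TCP) lies at the centre of the arm's flange, where the gripper is bolted on; the fingertips stand 199 mm ahead of it and the grasp point (between the pads) lies 180 mm ahead of it; z points along the fingers, y is the line along which they close (so a half turn about z gives the same grasp; the last joint's range is limited). The gripper opens to 94 mm and grips with 3 to 60 N. Pads are 16 mm wide; open, the fingers measure 119 mm over their backs; the gripper's body (75 mm by 177 mm) begins 78 mm behind the grasp point.
Start: joints at [59.181, 4.996, 78.535, -0, 96.463, -5.907], TCP at [0.232, 0.499, 0.405] pointing down, gripper open.
Joint ranges: [-177.83, 177.83], [-43.37, 116.18], [15.69, 146.23], [-61.86, 241.86], [9.47, 152.12], [-147.06, 147.06]. Speed limits (degrees/s): [159.86, 159.86, 180, 180, 180, 180].

## Interface

Orientations are given as a 3x3 rotation matrix whose columns are the frame's x, y, z axes.
In Python, from workcell import arm, effector, monitor, snapshot gives the robot as it stands. The module is installed in compiled form; this text tells all that it offers. Calls block until the motion is done:
- arm.goto(position, orientation): joint-space move of the TCP to a pose.
- arm.movel(position, attitude=None, feed=0.15, until_force=None): straight line of the TCP; attitude=None keeps the orientation; feed is the mean speed in m/s. With until_force (N) it stops when the force on the tool has changed by that much, and returns True; else False.
- arm.move_j(angles): joint-space move.
- effector.set_gripper(opening, grip_force=None): finger opening in m; grip_force is the grip in N (None keeps the last); returns when the fingers have stopped.
- arm.wait(seconds).
- arm.ik(position, orientation): joint angles nearest the present ones, or None.
- monitor.get_obs(): the state.
- snapshot(name): name is "scene" or "top" or "wrist"; returns a dict with "img" (384x512x3 uint8, blue, green, red), "intrinsics" (3x3 intrinsics, pixels), "k1" (the pictures are not rectified: a ray, as slopes to the right and down, at radius r is drawn at 1 + k1 r^2 times it, then the intrinsics apply), "extrinsics" (4x4, takes a point from world to camera coordinates). Camera axes: x right, y up, looking along -z (the intrinsics and any distortion apply to the point x, -y, -z); pixel columns grow to the right and rows downward; lengths in m; the calibration is good to about 2 mm. A picture is of the moment at which its call begins. There is no depth.
A pose or a line that the arm cannot do raises arm.MotionError and nothing moves.
- arm.finish_job(): hands the job in; it is judged then, once.
The state is a dict: "time": time; "qpos": joint angles; "joint_velocities": joint speeds; "joint_torque": joint torques, N m; "tcp_pos": TCP position; "ee_rot": TCP orientation; "contact_force": force on the tool from outside, world axes, zero at the start; "torque": the same for the moment, N m; "finger_gap": finger opening in m; "grasp_force": force on a finger pad.
Only numpy, scipy, OpenCV 4.12 (cv2) and the standard library are available. Lean on these libraries where they do the work, as an engineer would, in place of code of your own. Each camera call takes 0.05 s, during which the arm holds its last target. There are 200 camera calls.

## Working session

There is one attempt and no reset: what is moved stays moved. The work goes in short steps, each a Python script; the robot and the scene stay as the last script left them, time stands still between calls to the robot, and variables do not carry over. Pictures are saved under pics/ and viewed, at most 11 in all, crops included, and the job is handed in when it is done.

```bash
mkdir -p pics && python3 - <<'E'
from workcell import arm, effector, monitor, snapshot
import cv2, pickle, numpy as np
for n in ("scene","top"):
    s=snapshot(n); cv2.imwrite(f"pics/{n}0.png",s["img"]); pickle.dump(s,open(f"{n}0.pkl","wb"))
    E=np.array(s["extrinsics"]); print(n,s["k1"],np.round(s["intrinsics"],1).tolist(),np.round(-E[:3,:3].T@E[:3,3],3),np.round(E[:3,:3],2).tolist())
o=monitor.get_obs(); print(o["time"],np.round(o["ee_rot"],3),o["finger_gap"],o["contact_force"])
E
```

```text
scene -0.1206761064540683 [[439.4, 0.0, 249.1], [0.0, 439.4, 191.7], [0.0, 0.0, 1.0]] [ 1.345 -0.036  1.164] [[0.05, 1.0, -0.01], [-0.79, 0.05, 0.61], [0.61, -0.02, 0.8]]
top -0.10522576146054227 [[372.7, 0.0, 249.7], [0.0, 372.7, 193.9], [0.0, 0.0, 1.0]] [ 0.247 -0.008  1.318] [[-0.02, -1.0, -0.0], [0.97, -0.02, 0.23], [-0.23, 0.0, 0.97]]
0.1 [[-0.907  0.421 -0.001]
 [ 0.421  0.907 -0.002]
 [ 0.    -0.002 -1.   ]] 0.09375758172887035 [ 0.07009365  0.3919666  -0.04333831]
```

View pics/scene0.png

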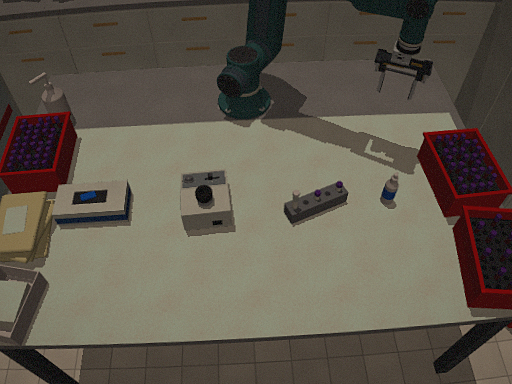

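View pics/top0.png

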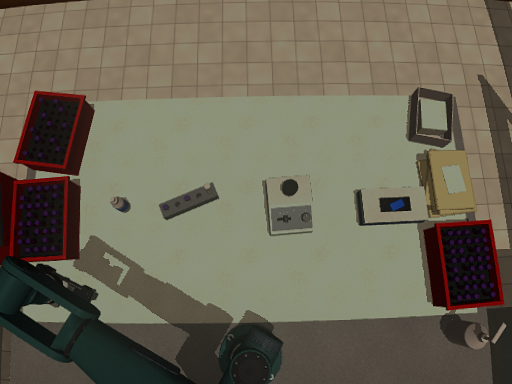

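Top view: cup at about (290,188), dial (305,217), selector (285,218). The rack runs (165,210) to (215,187), with the white tall cap at its right end. The robot is at the bottom. I'll enlarge the relevant regions.

```bash
python3 - <<'E'
import cv2, pickle, numpy as np
a=pickle.load(open("top0.pkl","rb"))["img"]; b=pickle.load(open("scene0.pkl","rb"))["img"]
def z(im,x,y,w,h,k): return cv2.convertScaleAbs(cv2.resize(im[y:y+h,x:x+w],None,fx=k,fy=k,interpolation=cv2.INTER_CUBIC),alpha=1.5)
A=z(a,150,165,80,60,5);B=z(a,255,165,80,75,5)[:300];B2=z(b,165,160,80,60,5);C=z(b,275,170,80,60,5)
cv2.imwrite("pics/crop0.png",np.vstack([np.hstack([A,z(a,255,170,80,60+10,5)[:300]]),np.hstack([C,z(b,165,165,80,60+15,5)[:300]])]))
E
```

```text
(no output)
```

View pics/crop0.png

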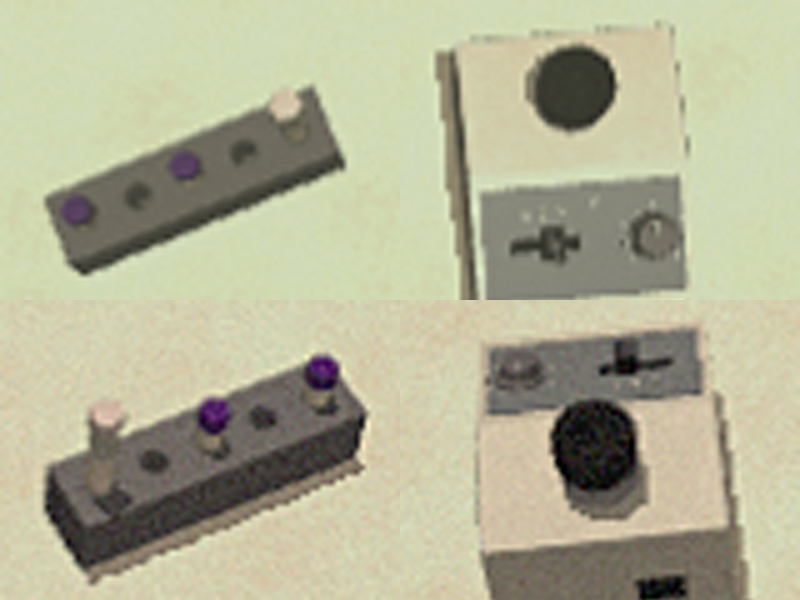

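The crops show: the tall tube (white cap) at the rack's end hole nearest the mixer, top px about (207,186); cup rim centre about (290,187.5); selector grip about (285.4,218.5) in a slot; dial about (306,217).

```bash
cat > h.py <<'E'
import cv2, pickle, numpy as np
from workcell import arm, effector, monitor, snapshot
def ray(s,px):
    K=np.array(s["intrinsics"]);E=np.array(s["extrinsics"])
    d=np.array([(px[0]-K[0,2])/K[0,0],(px[1]-K[1,2])/K[1,1]]); u=d.copy()
    for _ in range(20): u=d/(1+s["k1"]*(u@u))
    R=E[:3,:3]; return -R.T@E[:3,3], R.T@np.array([u[0],-u[1],-1])
def onz(s,px,z):
    o,d=ray(s,px); return o+d*(z-o[2])/d[2]
def tri(*sp):
    A=np.zeros((3,3));b=np.zeros(3);L=[]
    for s,p in sp:
        o,d=ray(s,p);d=d/np.linalg.norm(d);P=np.eye(3)-np.outer(d,d);A+=P;b+=P@o;L.append((o,P))
    x=np.linalg.solve(A,b); return x,[np.linalg.norm(P@(x-o))*1e3 for o,P in L]
def proj(s,p):
    E=np.array(s["extrinsics"]);K=np.array(s["intrinsics"]);c=E[:3,:3]@p+E[:3,3];u=np.array([c[0],-c[1]])/-c[2]
    u=u*(1+s["k1"]*(u@u)); return K[:2,:2]@u+K[:2,2]
def R(yaw): # tool down, closing axis y at angle yaw (rad) in world
    y=np.array([np.cos(yaw),np.sin(yaw),0]);z=np.array([0,0,-1.]);return np.column_stack([np.cross(y,z),y,z])
def save(n,f):
    s=snapshot(n);pickle.dump(s,open(f+".pkl","wb"));cv2.imwrite(f"pics/{f}.png",s["img"]);return s
E
python3 - <<'E'
from h import *
T=pickle.load(open("top0.pkl","rb"));S=pickle.load(open("scene0.pkl","rb"))
def c(p,o): return (np.array(p)+.5)/5-.5+np.array(o)
# mid-cap / rim
pr=lambda n,v:print(n,np.round(v[0],4),np.round(v[1],1))
pr("cap",tri((T,c((286,103),(150,165))),(S,c((107,114),(275,170)))))
print(onz(T,c((286,103),(150,165)),.117))
pr("cup",tri((T,c((174,88),(255,170))),(S,c((194,144),(165,165)))))
print(onz(T,c((174,88),(255,170)),.136))
pr("dial",tri((T,c((257,234),(255,170))),(S,c((120,70),(165,165)))))
pr("grip",tri((T,c((152,243),(255,170))),(S,c((226,57),(165,165)))))
g=onz(T,c((152,243),(255,170)),.085);print(g)
k=onz(T,c((174,88),(255,170)),.136)
for n,p,z in [("rl",(58,28),.092),("rr",(270,28),.092),("pl",(81,190),.09),("pr",(279,178),.09)]: print(n,onz(T,c(p,(255,170)),z).round(4))
for n,p in [("sh1",(78,210)),("sh2",(185,166))]: print(n,onz(T,c(p,(150,165)),.082).round(4))
E
```

```text
cap [0.5628 0.1317 0.1226] [0.3 0.3]
[0.56426205 0.13203799 0.117     ]
cup [ 0.5503 -0.1428  0.1238] [0.6 0.6]
[ 0.54716338 -0.14080655  0.136     ]
dial [ 0.458  -0.1967  0.0845] [1.4 1.4]
grip [ 0.4531 -0.1274  0.0861] [0.3 0.3]
[ 0.45327281 -0.12716069  0.085     ]
rl [ 0.6022 -0.0682  0.092 ]
rr [ 0.5995 -0.2136  0.092 ]
pl [ 0.4894 -0.0804  0.09  ]
pr [ 0.4949 -0.2142  0.09  ]
sh1 [0.5012 0.2776 0.082 ]
sh2 [0.5305 0.2049 0.082 ]
```

```bash
python3 - <<'E'
from h import *
for nm,p,yw in [("w_rack",[0.52,0.15,0.42],np.arctan2(.05,-.02)),("w_mix",[0.46,-0.14,0.42],np.pi/2)]:
    c=[(a,arm.ik(np.array(p),R(a))) for a in (yw,yw+np.pi)]; q0=np.array(monitor.get_obs()["qpos"])
    c=[x for x in c if x[1] is not None]; a,_=min(c,key=lambda x:abs(np.array(x[1])[5]))
    arm.goto(p,R(a)); s=save("wrist",nm)
    E=np.array(s["extrinsics"]);print(nm,np.degrees(a),-E[:3,:3].T@E[:3,3],-E[2,:3]); o=monitor.get_obs();print(o["time"],np.round(o["qpos"],0),np.round(o["tcp_pos"],4))
    a,b=[(.453,-.127,.085),(.547,-.141,.136)],[(.563,.132,.12)]
    print([proj(s,np.array(x)).round() for x in (b if nm=="w_rack" else a)])
cv2.imwrite("pics/w2.png",np.hstack([cv2.resize(cv2.imread(f"pics/{n}.png"),(400,300)) for n in("w_rack","w_mix")]))
cv2.imwrite("pics/w2.png",np.vstack([cv2.imread("pics/w_rack.png"),cv2.imread("pics/w_mix.png")])[:, :] if False else cv2.imread("pics/w2.png"))
E
```

```text
w_rack 291.8014094863518 [0.58916279 0.17858569 0.40040691] [-0.23477412 -0.09523879 -0.96737308]
1.8083 [10.  4. 78.  0. 98. 78.] [0.5197 0.1508 0.42  ]
[array([289., 160.])]
w_mix 270.0 [ 0.53502238 -0.13863622  0.40056184] [-2.52395939e-01 -6.44840964e-04 -9.67623829e-01]
2.9917 [-24.  -4.  86.   0.  98.  66.] [ 0.4604 -0.139   0.42  ]
[array([243., 193.]), array([256., 101.])]
```

View pics/w2.png

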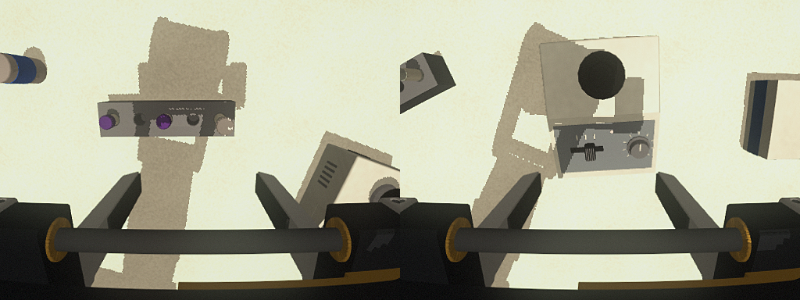

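Wrist views: rack row with tall white cap at its right (about (228,125) in the half-size view), mixer with cup (602,76)-400 and selector (590,152)-400. I'll zoom in for exact pixels.

```bash
python3 - <<'E'
import cv2,numpy as np
m=cv2.imread("pics/w_mix.png")[30:240,165:365]; r=cv2.imread("pics/w_rack.png")[115:185,225:325]
A=cv2.resize(m,None,fx=2.5,fy=2.5,interpolation=cv2.INTER_CUBIC)
B=cv2.resize(r,None,fx=3,fy=3,interpolation=cv2.INTER_CUBIC)
c=np.zeros((525,800,3),np.uint8);c[:,:500]=A;c[:210,500:]=B;cv2.imwrite("pics/z1.png",c)
E
```

```text
(no output)
```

View pics/z1.png

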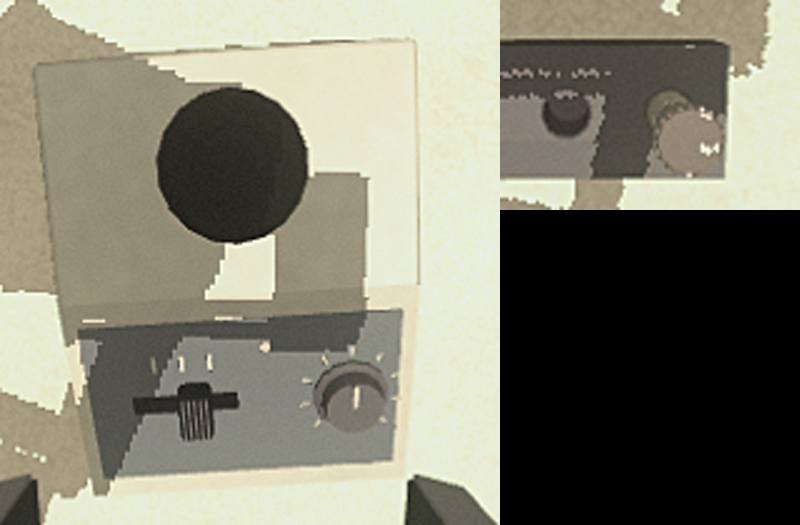

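```bash
python3 - <<'E'
from h import *
M=pickle.load(open("w_mix.pkl","rb"));K=pickle.load(open("w_rack.pkl","rb"))
m=lambda x,y:(np.array([x,y])+.5)/2.5-.5+[165,30]
r=lambda x,y:(np.array([x-500,y])+.5)/3-.5+[225,115]
P={}
for n,p,z in [("rl",(36,65),.092),("rr",(414,40),.092),("pl",(78,330),.0905),("pr",(402,311),.0905),("cup",(233,165),.136),("griptop",(197,420),.091),("slotL",(133,405),.0765),("slotR",(239,401),.0765),("dial",(356,405),.088)]:
    P[n]=onz(M,m(*p),z);print(n,P[n].round(4))
for a,b in [("rr","rl"),("pr","pl"),("slotR","slotL")]:
    d=P[b]-P[a];print(a,np.degrees(np.arctan2(-d[0],d[1])),np.linalg.norm(d))
# cap top circle edges
c=onz(K,r(690,140),.124);print("cap",c, np.linalg.norm(onz(K,r(724,140),.124)-onz(K,r(656,140),.124)))
E
```

```text
rl [ 0.5918 -0.0669  0.092 ]
rr [ 0.6011 -0.2127  0.092 ]
pl [ 0.488  -0.079   0.0905]
pr [ 0.496  -0.2135  0.0905]
cup [ 0.5511 -0.1425  0.136 ]
griptop [ 0.4493 -0.1282  0.091 ]
slotL [ 0.4522 -0.0993  0.0765]
slotR [ 0.4541 -0.1465  0.0765]
dial [ 0.4552 -0.1965  0.088 ]
rr 3.6695585065700627 0.14602502901337355
pr 3.4285087436105717 0.13475926153197612
slotR 2.249152603530419 0.04719541557343756
cap [0.56228229 0.13301169 0.124     ] 0.021033322836144126
```

```bash
cat >> h.py <<'E'
th=np.radians(3.5); mx=np.array([np.cos(th),np.sin(th),0]); my=np.array([-np.sin(th),np.cos(th),0])
CUP=np.array([.5505,-.1425,.122]); MO=CUP-.048*mx; MO[2]=0
def mp(x,y,z): return MO+x*mx+y*my+np.array([0,0,z])
def st(t=""):
    o=monitor.get_obs();d=np.array(o["tcp_pos"])-MO;print(t,"t",round(o["time"],2),"tcp",np.round(o["tcp_pos"],4),"mix",np.round([d@mx,d@my],4),"F",np.round(o["contact_force"],2),"gap",round(o["finger_gap"],4),"g",np.round(o["grasp_force"],1));return o
E
python3 - <<'E'
from h import *
RM=R(np.radians(273.5))
effector.set_gripper(0.0,10)
arm.goto(mp(-.051,-.008,.33),RM); st()
print(arm.movel(mp(-.051,-.008,.282),feed=.08,until_force=6)); st()
print(arm.movel(mp(-.051,.030,.282),feed=.02,until_force=8)); st()
save("wrist","w_push")
s=save("top","t_push"); cv2.imwrite("pics/p.png",cv2.resize(cv2.imread("pics/w_push.png"),(512,384)))
E
```

```text
t 4.87 tcp [ 0.4522 -0.1566  0.3301] mix [-0.051 -0.008] F [-0.08  0.15 -0.08] gap 0.0003 g 0.0
False
 t 5.62 tcp [ 0.4524 -0.1566  0.2823] mix [-0.0508 -0.0081] F [-0.09  0.58 -0.57] gap 0.0003 g 0.0
True
 t 6.92 tcp [ 0.4504 -0.1291  0.2819] mix [-0.0511  0.0195] F [-0.2  -1.54  1.39] gap 0.0007 g 0.8
```

View pics/p.png

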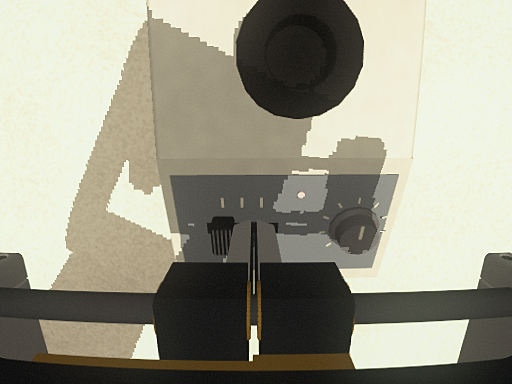

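The grip (px (221,236)) sits left of the fingers, near the slot's left end. The force spiked at mixer y = 19.5 mm against 18.5 expected, so I'll push again harder to confirm it is the stop.

```bash
python3 - <<'E'
from h import *
print(arm.movel(mp(-.051,.040,.282),feed=.02,until_force=16)); st()
arm.wait(.2); st()
arm.movel(mp(-.051,.005,.282),feed=.08); arm.movel(mp(-.051,.0,.42),feed=.25)
st(); s=save("wrist","w_after")
m=s["img"]; cv2.imwrite("pics/w_after_c.png",cv2.resize(m[30:260,120:390],None,fx=2.5,fy=2.5,interpolation=cv2.INTER_CUBIC))
E
```

```text
True
 t 7.53 tcp [ 0.4501 -0.1266  0.2816] mix [-0.0513  0.022 ] F [-0.58 -1.54  2.31] gap 0.0003 g 1.1
 t 7.72 tcp [ 0.4501 -0.1267  0.2816] mix [-0.0513  0.0219] F [ 0.42 -1.94  1.96] gap 0.0004 g 0.9
 t 8.78 tcp [ 0.4515 -0.1483  0.4186] mix [-0.0512  0.0002] F [-1.16 -0.28 -1.4 ] gap 0.0002 g 0.0
```

View pics/w_after_c.png

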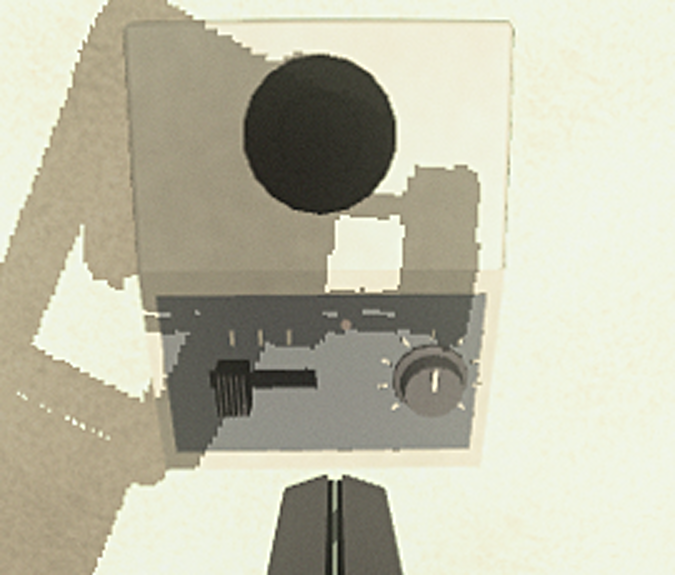

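The grip (top centre about (233,388)) is at the slot's left end (211), but the residual force was low. I'll check the position numerically and push once more, reading the force during a held push.

```bash
python3 - <<'E'
from h import *
s=pickle.load(open("w_after.pkl","rb"))
m=lambda x,y:(np.array([x,y])+.5)/2.5-.5+[120,30]
for n,p,z in [("grip",(233,395),.091),("sl",(211,378),.0765),("sr",(317,378),.0765),("cup",(320,133),.136)]:
    d=onz(s,m(*p),z)-MO;print(n,np.round([d@mx,d@my],4))
arm.movel(mp(-.051,.005,.282),feed=.15)
for y in (.018,.021,.023,.0245,.026):
    print(y,arm.movel(mp(-.051,y,.282),feed=.02,until_force=25)); arm.wait(.15); o=st()
    if abs(o["contact_force"][1])>12: break
E
```

```text
grip [-0.0517  0.0373]
sl [-0.0476  0.0485]
sr [-0.0479  0.002 ]
cup [0.0488 0.    ]
0.018 False
 t 10.85 tcp [ 0.4506 -0.1307  0.282 ] mix [-0.051   0.0179] F [ 0.89 -0.37  0.51] gap 0.0002 g 0.0
0.021 False
 t 11.3 tcp [ 0.4504 -0.1276  0.282 ] mix [-0.051  0.021] F [-0.03 -0.89 -0.07] gap 0.0005 g 0.0
0.023 False
 t 11.7 tcp [ 0.4503 -0.1261  0.2821] mix [-0.051   0.0225] F [ 0.83 -5.22 -1.58] gap 0.0006 g 2.5
0.0245 False
 t 12.1 tcp [ 0.4503 -0.1254  0.2822] mix [-0.051   0.0232] F [-0.29 -8.24 -0.74] gap 0.0006 g 4.2
0.026 False
 t 12.5 tcp [ 0.4502 -0.1247  0.2822] mix [-0.051   0.0239] F [  1.41 -11.61  -2.82] gap 0.0001 g 5.7
```

The force rises linearly with almost no motion and the grip is at 37.3 mm (38 expected), so the selector is at its end stop. Now the tube.

```bash
python3 - <<'E'
from h import *
arm.movel(mp(-.051,.005,.282),feed=.1); arm.movel(mp(-.051,.0,.42),feed=.25)
effector.set_gripper(.06)
P=np.array([.5625,.1325,0]); c=[]
for a in (22,202):
    q=arm.ik(P+[0,0,.42],R(np.radians(a)))
    if q is not None: c.append((abs(q[5]),a))
a=min(c)[1];print(c)
arm.goto(P+[0,0,.40],R(np.radians(a))); print(arm.movel(P+[0,0,.268],feed=.1,until_force=8)); st("down")
effector.set_gripper(.0,30); st("grip")
arm.movel(P+[0,0,.43],feed=.1); arm.wait(.3); st("up")
save("wrist","w_tube");x=save("scene","s_tube");save("top","t_tube")
cv2.imwrite("pics/s_tube_c.png",cv2.resize(x["img"][90:240,200:400],None,fx=4,fy=4,interpolation=cv2.INTER_CUBIC))
E
```

```text
[(np.float64(14.365943352786525), 22)]
False
down t 17.26 tcp [0.5628 0.1326 0.2689] mix [0.0771 0.2738] F [ 0.26 -1.02 -0.23] gap 0.0602 g 0.0
grip t 17.97 tcp [0.5624 0.1325 0.268 ] mix [0.0767 0.2737] F [-0.09  0.33  0.41] gap 0.02 g 30.0
up t 20.03 tcp [0.5625 0.1325 0.4298] mix [0.0768 0.2738] F [-0.15 -0.23 -0.48] gap 0.02 g 30.0
```

View pics/s_tube_c.png

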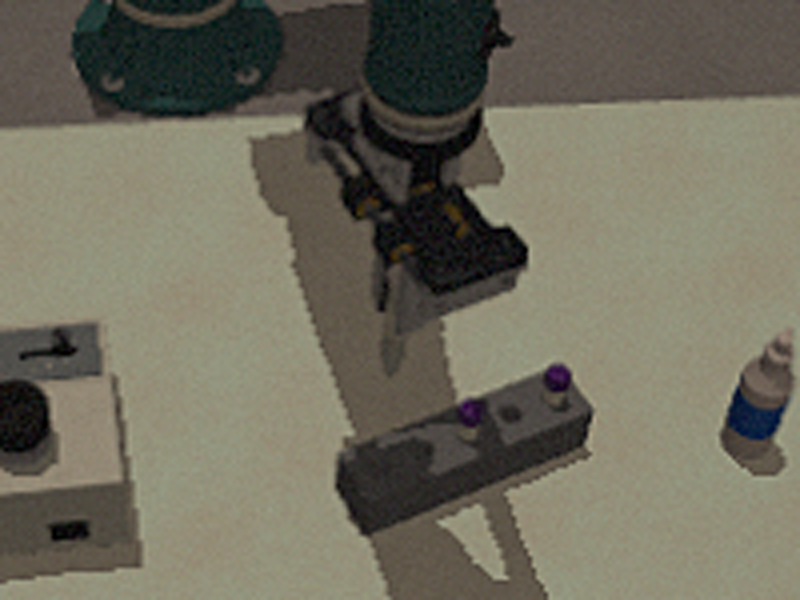

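The tube is held, hanging clear of the rack, tip at crop px about (392,370), with the short tubes and bottle untouched. The gap reads 20 mm rather than 17, so I'll check the tip position and the tilt in the wrist and scene images.

```bash
python3 - <<'E'
from h import *
S=pickle.load(open("s_tube.pkl","rb"));W=pickle.load(open("w_tube.pkl","rb"));T=pickle.load(open("t_tube.pkl","rb"))
for z in (.166,.188,.23): print(z,[proj(x,np.array([.5625,.1325,z])).round(1) for x in (S,W,T)])
print("scene tip meas",(392.5/4-.5+200,370.5/4-.5+90))
u,v=proj(W,np.array([.5625,.1325,.19])).astype(int); u0,v0=max(u-65,0),max(v-70,0)
a=cv2.resize(W["img"][v0:v0+150,u0:u0+130],None,fx=3,fy=3,interpolation=cv2.INTER_CUBIC)
b=cv2.resize(S["img"][155:190,280:320],None,fx=10,fy=10,interpolation=cv2.INTER_CUBIC)
a=cv2.convertScaleAbs(a,alpha=1.3);c=np.zeros((450,800,3),np.uint8);c[:a.shape[0],:a.shape[1]]=a;c[:350,400:]=cv2.convertScaleAbs(b,alpha=1.6);cv2.imwrite("pics/z2.png",c);print(u0,v0)
E
```

```text
0.166 [array([297.2, 183.3]), array([252.1, 203.7]), array([204.9, 181.9])]
0.188 [array([297.8, 178.5]), array([252. , 211.9]), array([204.1, 180. ])]
0.23 [array([298.9, 169. ]), array([251.7, 232.5]), array([202.4, 176.3])]
scene tip meas (297.625, 182.125)
186 142
```

View pics/z2.png

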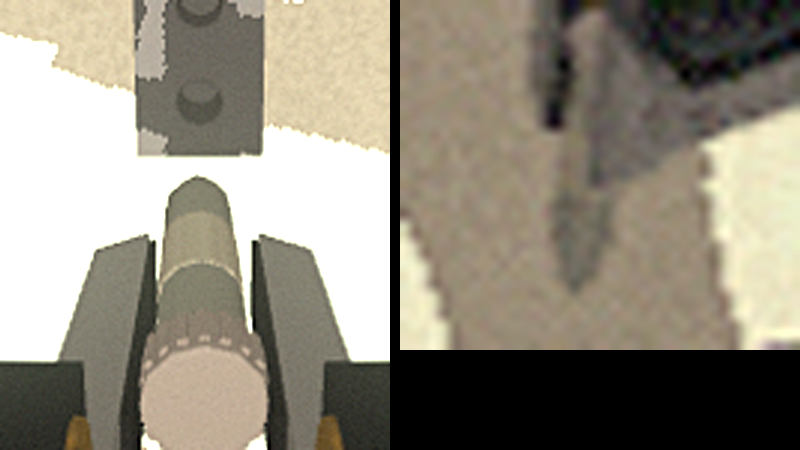

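The tube is centred and upright in the fingers, tip where expected to within 1–2 px, and held by its cap. Now over to the cup, feel for contact, and press.

```bash
python3 - <<'E'
from h import *
effector.set_gripper(0,38)
C=CUP.copy();C[2]=0
arm.movel(C+[0,0,.43],feed=.12); arm.wait(.3); o=st("over"); b=o["contact_force"][2]
print(arm.movel(C+[0,0,.390],feed=.05,until_force=3)); st("near")
for z in (.388,.387,.386,.385,.384,.383,.382):
    h=arm.movel(C+[0,0,z],feed=.01,until_force=8); 
    f=[]
    for _ in range(4): arm.wait(.05);f.append(monitor.get_obs()["contact_force"][2])
    print(z,h,round(np.mean(f),2),round(monitor.get_obs()["tcp_pos"][2],4))
    if np.mean(f)-b>4.3: break
st(); x=save("wrist","w_cup")
cv2.imwrite("pics/w_cup_c.png",cv2.resize(x["img"],(512,384))); 
E
```

```text
over t 23.14 tcp [ 0.5505 -0.1424  0.43  ] mix [0.048  0.0001] F [-0.08 -0.81 -1.83] gap 0.0194 g 38.0
False
near t 24.09 tcp [ 0.5506 -0.1425  0.3904] mix [ 0.0481 -0.    ] F [0.21 0.09 0.08] gap 0.0196 g 38.0
0.388 False -0.59 0.3881
0.387 False -0.19 0.387
0.386 False -0.14 0.386
0.385 False 2.15 0.3854
0.384 False 3.72 0.3841
 t 26.44 tcp [ 0.5505 -0.1425  0.3841] mix [0.048 0.   ] F [ 0.39 -0.56  3.83] gap 0.0196 g 38.0
```

View pics/w_cup_c.png

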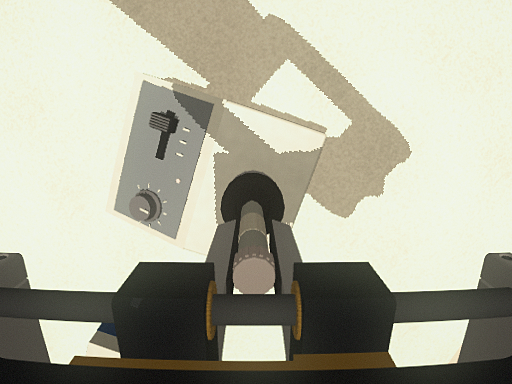

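The tube is upright with its tip in the cup (about (252,205)), and the selector is still at its far end (162,120). Contact at TCP z about 0.3858; pressing on to 5 mm.

```bash
python3 - <<'E'
from h import *
C=CUP.copy();C[2]=0
def rd(n=8):
    f=[];p=[]
    for _ in range(n): arm.wait(.04);o=monitor.get_obs();f.append(o["contact_force"][2]);p.append(o["tcp_pos"][2])
    return np.round([np.mean(f),np.std(f)],2),round(np.mean(p),4)
for z in (.383,.382,.381): arm.movel(C+[0,0,z],feed=.01); print(z,rd())
arm.wait(.3);print(rd(20));st()
E
```

```text
0.383 (array([4.19, 0.33]), np.float64(0.3831))
0.382 (array([4.61, 0.32]), np.float64(0.3821))
0.381 (array([5.38, 0.6 ]), np.float64(0.3812))
(array([5.26, 0.47]), np.float64(0.3812))
 t 29.38 tcp [ 0.5505 -0.1425  0.3813] mix [ 0.048 -0.   ] F [0.29 0.28 4.73] gap 0.0199 g 38.0
```

```bash
python3 - <<'E'
from h import *
C=CUP.copy();C[2]=0
arm.movel(C+[0,0,.3805],feed=.01)
f=[];p=[]
for _ in range(60): arm.wait(.05);o=monitor.get_obs();f.append(o["contact_force"][2]);p.append(o["tcp_pos"][2])
print(np.mean(f[:30]),np.mean(f[30:]),np.mean(p));st()
x=save("wrist","w_end");y=save("scene","s_end")
d=cv2.absdiff(x["img"],cv2.imread("pics/w_cup.png"));print("changed px",(d.max(2)>60).sum())
cv2.imwrite("pics/end.png",np.hstack([cv2.resize(x["img"],(400,300)),cv2.resize(y["img"][90:270,130:370],(400,300))]))
E
```

```text
5.688505075261171 5.680554592096358 0.38084230342086056
 t 32.62 tcp [ 0.5505 -0.1425  0.3808] mix [ 0.048 -0.   ] F [-0.05  0.14  5.19] gap 0.0195 g 38.0
changed px 1299
```

View pics/end.png

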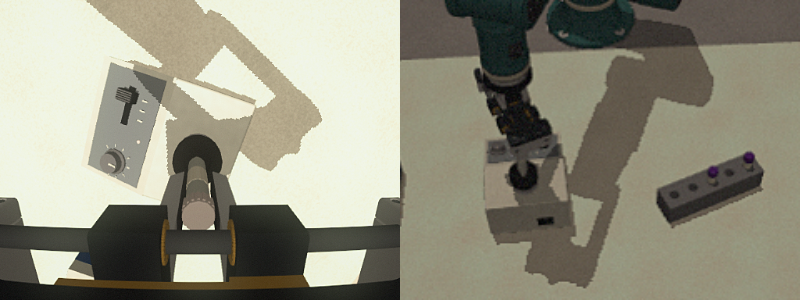

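The tube is still upright in the cup and everything else is in place. The force was a steady 5.7 N plus tube weight, which matches about 5 mm, and it was held for 3 s.

```bash
python3 -c "
from workcell import arm
print(arm.finish_job())"
```

```text
the job is handed in; nothing more can be done
None
```

I handed the job in with the selector at its touch-mode end stop and the tall tube upright, gripped by its cap and still pressing the cup down about 5 mm (estimated from a steady 5.7 N and the arm's travel) after a 3 s hold.

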